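Tip wet rollers off the sorting board, then tray the print blocks

ROBOT

A 6-joint arm with a two-finger parallel gripper is mounted at the origin on the work surface. World frame = base frame: x ahead of the robot, y to its left, z up, the work surface at z = 0. Lengths are in m, angles in rad, forces in N, time in s.
With the tool pointing down it reaches from about 0.275 to 0.85 m from the base axis. Payload 5.2 kg.
Tool frame: the origin (TCP) lies at the very end of the fingers, on their centre line; the grasp point (between the pads) lies 19 mm behind it (bot.grip_depth is the distance from the TCP to the grasp point, in m); z points along the fingers, y is the line along which they close (so a half turn about z gives the same grasp; the last joint's range is limited). The gripper opens to 85 mm and grips with 20 to 120 N. Pads are 22 mm wide; open, the fingers measure 114 mm over their backs; the gripper's body (76 mm by 85 mm) begins 54 mm behind the grasp point. The pads swing forward as they close: fully open they stand 13 mm farther back than shut.
Start: joints at [1.011, 0.259, 1.535, -0, 1.348, -0.203], TCP at [0.192, 0.515, 0.231] pointing down, gripper open.
Joint ranges: [-3.14, 3.14], [-0.91, 2.08], [0.19, 2.58], [-1.22, 4.36], [0.22, 2.71], [-3.12, 3.12]. Speed limits (rad/s): [2.57, 2.57, 3.14, 3.14, 3.14, 3.14].

INTERFACE

Orientations are given as a unit quaternion [x, y, z, w].
In Python, from plant import bot gives the robot as it stands. The module is installed in compiled form; this text tells all that it offers.
- The arm moves only by the tool jog_arm, never from a script. Its argument "steps" is a list of rows, each an object of numbers: "tx", "ty", "tz": the shift along the tool's x, y, z in m; "ax", "ay", "az": the turn, a rotation vector about the tool's x, y, z in rad; "claw": the finger opening in m, from 0 to 0.0854. A call has 1 to 20 rows; each row shifts and turns the commanded pose from where the row before left it, along the tool's axes as they then stand; what a row does not reach is not made up. A row lasts 1/8 s, in which the tool goes at most 62.5 mm and 10.7 degrees, less where a joint would pass 70% of its speed; a pose out of reach is approached as far as the arm can. A call with a gripper value outside its range is refused whole. The fingers move at their own pace and stop on an object; "grip_force" is the grip in N (left out, the last holds). Time passes only in rows, so rows that do not move let the fingers close. It gives the time, the measured TCP pose, the force, the opening and the grip force at its end, in the units of the state.
- bot.state(): the state, without advancing time (a new reading comes with each control period).
- bot.grab_frame(name): name is "side" or "top" or "wrist"; returns (picture, depth): 384x512x3 uint8, blue, green, red; 384x512 float32, m along the optical axis (not along the pixel's ray), 0 where there is no reading.
- bot.camera_model(name): a dict with "camera_matrix" (3x3 intrinsics, pixels), "D" ([k1, k2, p1, p2, k3] as OpenCV has them; the pictures are not rectified), "rvec" (rotation vector, rad) and "tvec" (3), from world to camera coordinates, as OpenCV has them. Camera axes: x right, y down, z forward; pixel columns grow to the right and rows downward; lengths in m; the calibration is good to about 2 mm. A picture is of the moment at which its call begins: read the wrist's pose just before it. camera_model takes no time and is no camera call; for the wrist camera it gives the pose at the moment of the call.
- bot.job_done(): hands the job in; it is judged then, once.
Trained networks look in the newest picture that a camera, given by its name, has taken for a name from the list of things; names that differ only in an ending like _2 or _b are one class to them, and where a whole thing is asked for, a point or a joint stands for the part that bears it (a point fixed in the world has none). Each returns a list of dicts, best first, with "score" (0 to 1); they miss things now and then, are a little off and sometimes report something else, mostly with a low value. They report only what shows in the picture. A call takes as long as a camera call. They do not tell look-alikes from the thing itself.
- bot.silhouettes(camera, label): "mask" (384x512 bool, what is visible of it) and "xy" ([column, row] in pixels, amid what is visible of it).
- bot.tip_of(camera, label): "xy" ([column, row] in pixels: a listed point, or the origin of a listed thing).
The state is a dict: "time_s": time; "q": joint angles; "dq": joint speeds; "tau": joint torques, N m; "ee_pos": TCP position; "orientation": TCP orientation; "wrist_force": force on the tool from outside, world axes, zero at the start; "moment": the same for the moment, N m; "finger_gap": finger opening in m; "grip_force": force on a finger pad.
Only numpy, scipy, OpenCV 4.12 (cv2) and the standard library are available. Lean on these libraries where they do the work, as an engineer would, in place of code of your own. Each camera call takes 0.05 s, during which the arm holds its last target. There are 200 camera calls.

TASK

Lift the red-handled end of the hinged cork board just far enough for both paint-wet rollers to roll off into the blue trough while the two print blocks stay lying on it, then ease the board gently back down until it lies level. After that lay both print blocks flat, patterned face up and not stacked, in the wooden tray. Do not touch the wet rollers, do not let the board drop, and leave the jars, glue, lid and brush where they are.

Things in the scene. Friction and masses are not known exactly. Their poses are not given: they have to be found in the camera images.
- station: Fixed wooden station. Origin on the table below the middle of the hinge line; x along the hinge, blue trough on its +y side, hinged cork board on its -y side. Board: 260 mm (x) by 320 mm (y=0 at the hinge to y=-320), 12 mm thick; hinge line 70 mm above the table, at the board's lower face; its top is 82 mm up when down. 8 mm high lips on its two side edges; the hinge edge is open.
- board (a joint): Angle of the hinged board in rad: 0 = lying level on its feet; grows as its free (handle) end is lifted, at most 0.9. Nothing holds it up: let go, it falls shut. The board weighs 0.8 kg; lifting it at the handle takes about 6 N.
- handle (a point): Middle of the red round handle bar on the board's free edge: 14 mm diameter, 88 mm free between its posts, parallel to the hinge. Board down: 335 mm from the hinge line on the -y side, 127 mm above the table, 45 mm above the board's face. It moves on an arc about the hinge line; axes as the station's, turned with the board.
- board_top (a point): Centre of the board's upper face, turned with the board: x along the hinge, +y towards the hinge and trough, z out of the face.
- trough (a point): Centre of the inner floor of the blue catch trough, fixed beside the hinge edge: inside 270 by 145 mm, floor 5 mm above the table, walls to 45 mm, backstop on the far side to 105 mm. Axes as the station's.
- roller_red_c (a point): Middle of an ink roller, 24 mm above its underside: red drum (48 mm diameter, 74 mm long, along its x) 35 mm behind this point, wooden cross grip on two rest feet 35 mm ahead (its +y), in all 105 by 85 mm, 0.2 kg. On the board, feet towards the hinge edge, 30 to 60 mm from it. The drum turns freely but the feet drag: it starts off at a tilt between 0.2 and 0.56 rad, different every time.
- roller_blue_c (a point): Middle of an ink roller, 24 mm above its underside: blue drum (48 mm diameter, 74 mm long, along its x) 35 mm behind this point, wooden cross grip on two rest feet 35 mm ahead (its +y), in all 105 by 85 mm, 0.2 kg. On the board, feet towards the hinge edge, 30 to 60 mm from it. The drum turns freely but the feet drag: it starts off at a tilt between 0.2 and 0.56 rad, different every time.
- block_leaf_c (a point): Centre (half-way up) of a wooden print block with a green leaf-patterned upper face: 80 mm (its x) by 50 mm (its y) by 18 mm thick (its z, face up), about 0.09 kg, flat on the board about 225 mm from the hinge edge. It slides only at a tilt at least 0.06 rad steeper than the one at which the rollers start off that time (somewhere from 0.34 rad up).
- block_wave_c (a point): Centre (half-way up) of a wooden print block with a yellow wave-patterned upper face: 80 mm (its x) by 50 mm (its y) by 18 mm thick (its z, face up), about 0.09 kg, flat on the board about 225 mm from the hinge edge. It slides only at a tilt at least 0.06 rad steeper than the one at which the rollers start off that time (somewhere from 0.34 rad up).
- tray_in (a point): Centre of the inner floor of the brown wooden block tray fixed to the table: inside 210 mm (x) by 135 mm (y), floor 5 mm above the table, walls 5 mm thick up to 30 mm. Empty at the start.
- jar_red: Jar of red paint, 72 mm diameter, 85 mm tall. Bystander. Origin: centre of its underside.
- jar_blue: Jar of blue paint, 76 mm diameter, 90 mm tall. Bystander. Origin: centre of its underside.
- jar_pink: Jar of pink paint, 68 mm diameter, 80 mm tall. Bystander. Origin: centre of its underside.
- jar_beads: Clear jar with silver contents, 84 mm diameter, 110 mm tall. Bystander. Origin: centre of its underside.
- glue: White glue bottle with red cap, 48 mm diameter, 150 mm tall. Bystander. Origin: centre of its underside.
- lid_blue: Blue jar lid lying flat, 72 mm diameter, 13 mm thick. Bystander. Origin: centre of its underside.
- brush: Paint brush lying on the table, 190 mm long. Bystander. Origin: centre of its underside.
Things that resemble listed ones, but are neither listed nor needed, are in the scene too. What is shaped like the part that bears block_leaf_c but black or turquoise is not meant. What is shaped like the part that bears block_wave_c but turquoise is not meant.

How it is judged:
By the outcome, as a careful person would: the job done as asked, in the order asked, and still so for the second after the job is handed in, with the robot touching nothing.
It also fails if it takes over 72 s, if anything falls off the work surface, if the arm or the gripper's body presses on something with over 40 N, if the wrist force passes 120 N, or if a joint passes its speed limit or range.

## Working session

There is one attempt and no reset: what is moved stays moved. The work goes in short steps, Python scripts to look and compute and a tool call to move; the robot and the scene stay as the last step left them, time stands still between calls to the robot, and variables do not carry over. Pictures are saved under pics/ and viewed, at most 10 in all, crops included, and the job is handed in when it is done.

Besides the shell and the picture viewer there is one more tool, called after "Request:" as name([rows], argument=value, ...), one row to a line, values as JSON. jog_arm: Moves the arm, as the interface text tells. Its arguments: {"type":"object","properties":{"steps":{"type":"array","items":{"type":"object","properties":{"tx":{"type":"number"},"ty":{"type":"number"},"tz":{"type":"number"},"ax":{"type":"number"},"ay":{"type":"number"},"az":{"type":"number"},"claw":{"type":"number"}}}},"grip_force":{"type":"number"}},"required":["steps"]}

```bash
mkdir -p pics; cat > h.py <<'E'
import numpy as np, cv2
from plant import bot
from scipy.spatial.transform import Rotation as R
def cam(n):
    m=bot.camera_model(n);K=np.array(m["camera_matrix"]);D=np.array(m["D"]);Rm=cv2.Rodrigues(np.array(m["rvec"],float))[0];t=np.array(m["tvec"],float).ravel();return K,D,Rm,t
def ray(n,xy,c=None):
    K,D,Rm,t=c or cam(n);u=cv2.undistortPoints(np.array(xy,float).reshape(-1,1,2),K,D).reshape(-1,2)
    d=np.c_[u,np.ones(len(u))];return -Rm.T@t, d@Rm
def atz(n,xy,z,c=None):
    o,d=ray(n,xy,c);return o+d*((z-o[2])/d[:,2])[:,None]
def atdepth(n,xy,dep,c=None):
    o,d=ray(n,xy,c);xy=np.atleast_2d(xy).round().astype(int);z=dep[xy[:,1],xy[:,0]];return o+d*z[:,None]
def proj(n,P,c=None):
    K,D,Rm,t=c or cam(n);return cv2.projectPoints(np.array(P,float).reshape(-1,1,3),cv2.Rodrigues(Rm)[0],t,K,D)[0].reshape(-1,2)
E
python3 - <<'E'
from h import *
np.set_printoptions(precision=3,suppress=True)
ims=[]
for n in("top","side"):
    im,d=bot.grab_frame(n);np.save(n+"_d",d);cv2.imwrite(f"{n}.png",im);c=cam(n)
    cv2.imwrite(f"pics/{n}0.png",cv2.resize(im,(800,600)))
    print(n,-c[2].T@c[3])
    for l in("station","handle","board_top","trough","tray_in","roller_red_c","roller_blue_c","block_leaf_c","block_wave_c"):
        for r in bot.tip_of(n,l)[:3]: print(l,round(r["score"],2),np.round(r["xy"],1),atdepth(n,r["xy"],d)[0])
print(bot.state())
E
```

```text
top [0.436 0.089 1.566]
station 0.68 [232.8 191.8] [0.514 0.186 0.083]
handle 0.85 [323.8 214.9] [ 0.435 -0.166 -0.005]
handle 0.7 [345.8 252.5] [ 0.292 -0.249  0.014]
handle 0.49 [166.3 166.5] [0.6   0.427 0.112]
board_top 0.82 [276.2 204.8] [0.469 0.024 0.086]
board_top 0.29 [345.1 254.4] [ 0.285 -0.248  0.01 ]
trough 0.57 [213.3 185.8] [0.54  0.267 0.009]
tray_in 0.77 [379.4 197.7] [ 0.506 -0.381 -0.001]
tray_in 0.61 [140.  202.5] [0.469 0.547 0.016]
roller_red_c 0.79 [258.4 176.7] [0.57  0.092 0.107]
roller_red_c 0.71 [373.3 265. ] [ 0.256 -0.334  0.088]
roller_blue_c 0.57 [253.4 213.5] [0.435 0.108 0.083]
roller_blue_c 0.57 [342.8 134.8] [0.436 0.089 1.566]
block_leaf_c 0.86 [339.4 221.6] [ 0.411 -0.223  0.019]
block_leaf_c 0.82 [284.9 142.4] [ 0.713 -0.008  0.019]
block_leaf_c 0.5 [296.5 188.2] [ 0.531 -0.048  0.103]
block_wave_c 0.8 [289.  227.6] [ 0.386 -0.023  0.099]
block_wave_c 0.71 [252.5 126. ] [0.775 0.119 0.015]
block_wave_c 0.62 [212.1 189.4] [0.526 0.272 0.006]
side [ 0.27  -1.068  1.05 ]
station 0.72 [264.4 200.3] [0.504 0.07  0.081]
handle 0.64 [259.7 229.4] [ 0.45
[... 440 characters left out ...]
1 [240.5 216.2] [ 0.399 -0.023  0.102]
block_leaf_c 0.73 [253.2 277.3] [ 0.404 -0.235  0.019]
block_leaf_c 0.69 [328.1 220.5] [ 0.733 -0.021  0.017]
block_wave_c 0.64 [328.5 196.1] [0.782 0.119 0.017]
block_wave_c 0.54 [241.6 219. ] [ 0.4   -0.036  0.1  ]
{'time_s': 1.0, 'q': array([ 1.011,  0.259,  1.535,  0.   ,  1.348, -0.203]), 'dq': array([ 0.001, -0.001, -0.001,  0.001, -0.001,  0.   ]), 'tau': array([ -0.001, -44.595, -29.09 ,  -0.001,   0.001,  -0.   ]), 'ee_pos': array([0.192, 0.515, 0.231]), 'orientation': array([0.177, 0.984, 0.   , 0.   ]), 'wrist_force': array([-0.223,  0.27 ,  0.364]), 'moment': array([0.06 , 0.009, 0.002]), 'grip_force': 0.0, 'finger_gap': 0.08569784184707642}
```

View pics/top0.png

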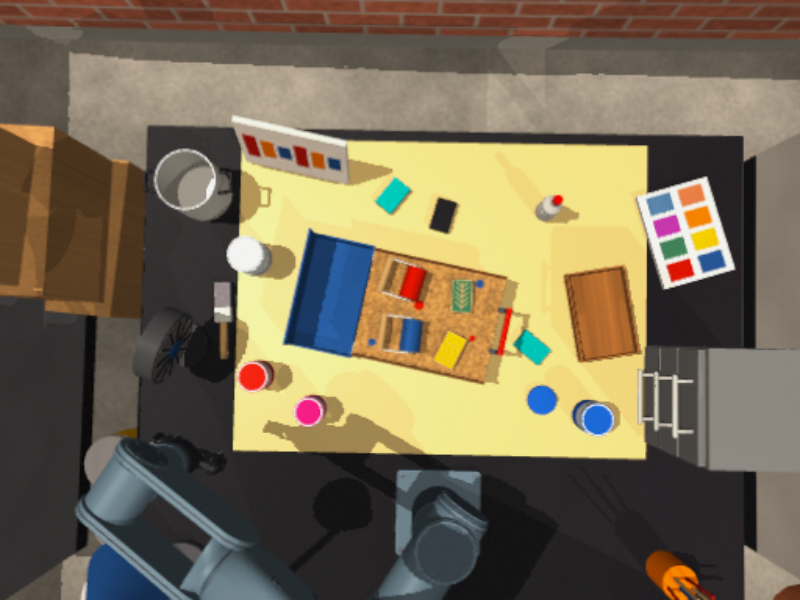

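View pics/side0.png

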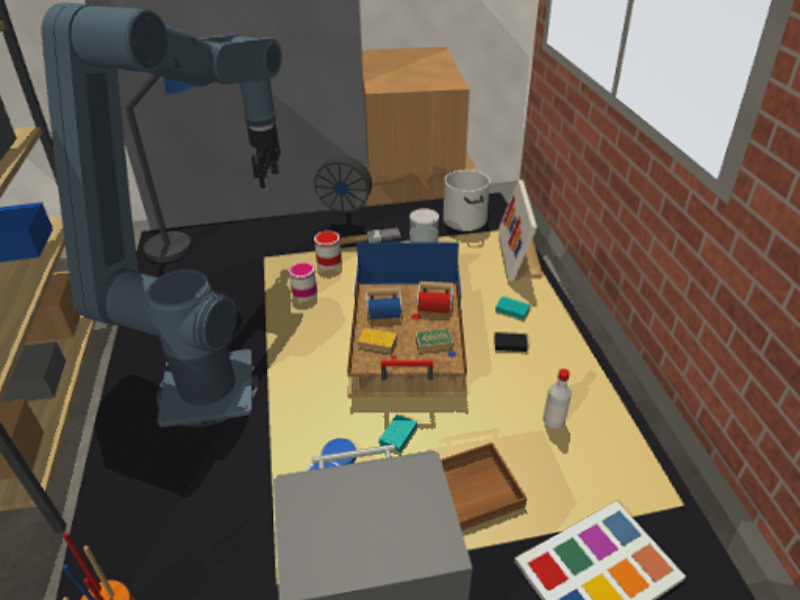

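```bash
cat > m.py <<'E'
from h import *
np.set_printoptions(precision=4,suppress=True)
im=cv2.imread("top.png");d=np.load("top_d.npy");c=cam("top")
v,u=np.mgrid[:384,:512];P=atdepth("top",np.c_[u.ravel(),v.ravel()],d,c).reshape(384,512,3)
hsv=cv2.cvtColor(im,cv2.COLOR_BGR2HSV);H,S,V=[hsv[...,i].astype(int) for i in range(3)]
def box(x0,x1,y0,y1): # 800x600 px
    return (u>x0*.64)&(u<x1*.64)&(v>y0*.64)&(v<y1*.64)
def rect(m,z,name):
    k=cv2.connectedComponentsWithStats(m.astype(np.uint8));i=1+np.argmax(k[2][1:,4]);m=k[1]==i
    Q=atz("top",np.c_[u[m],v[m]],z,c)[:,:2].astype(np.float32)
    r=cv2.minAreaRect(Q);b=cv2.boxPoints(r)
    e=b[1]-b[0];f=b[2]-b[1];L=e if np.hypot(*e)>np.hypot(*f) else f
    print(name,"n",m.sum(),"c",np.array(r[0]),"size",np.array(r[1]),"long ang",np.degrees(np.arctan2(L[1],L[0])),"medz",np.median(P[m][:,2]));return r
z=P[...,2]
red=((H<8)|(H>172))&(S>150)
rect(red&box(495,520,300,365),.127+.004,"handle")
rect((H>20)&(H<32)&(S>150)&box(425,475,325,375)&(z>.09),.1,"wave")
rect((((H>35)&(H<85)&(S>40))|(z>.093))&box(440,480,270,320)&(z>.09),.1,"leaf")
rect(box(350,520,230,390)&(z>.07)&(z<.096)&(H<25),.084,"board")
rect((H>100)&(H<130)&(S>120)&box(280,380,225,365),.045,"trough")
rect(box(560,645,260,365)&(H<20)&(S>110)&(V<200),.02,"tray")
rect((H>80)&(H<100)&(S>100)&box(505,560,325,370),.018,"turq")
for n,x in(("side",None),):pass
crop=cv2.resize(im[140:250,170:420],(800,352),interpolation=cv2.INTER_CUBIC);cv2.imwrite("pics/crop1.png",crop)
E
python3 m.py
```

```text
handle n 106 c [ 0.4461 -0.1386] size [0.0132 0.1093] long ang -11.481682 medz 0.13226946241126103
wave n 276 c [ 0.4013 -0.0173] size [0.0472 0.0767] long ang -25.637074 medz 0.09987019362849092
leaf n 296 c [ 0.526  -0.0408] size [0.0771 0.0475] long ang 0.90381175 medz 0.09988707092220117
board n 4192 c [0.4785 0.0266] size [0.3318 0.2608] long ang 78.64731 medz 0.08138484662561596
trough n 3126 c [0.5309 0.2729] size [0.1643 0.2802] long ang -11.385019 medz 0.005068856426806323
tray n 2327 c [ 0.4953 -0.3951] size [0.2225 0.1546] long ang 10.182235 medz 0.005405195844794486
turq n 264 c [ 0.4097 -0.2251] size [0.0788 0.0494] long ang 51.0318 medz 0.017897586898528495
```

View pics/crop1.png

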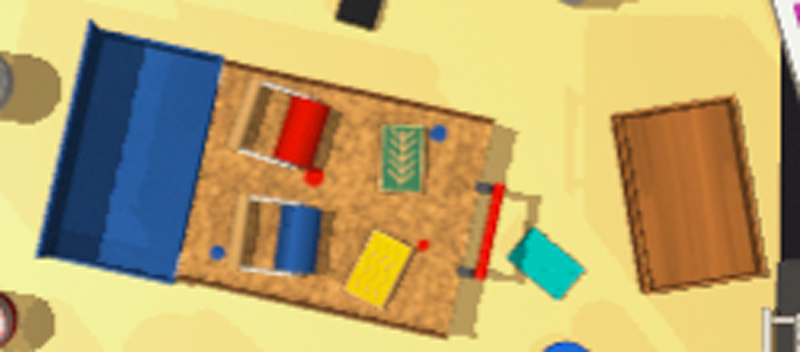

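Crop: leaf block at (403,158), wave at (378,268), red handle (490,232); turquoise look-alikes (547,263) and a black one (360,10) lie off the board, so the choice is clear. Moving above the handle.

Request:
jog_arm([
  {"az": -0.157,"tx": -0.01},
  {"tx": -0.025,"ty": -0.036,"tz": -0.005},
  {"tx": -0.025,"ty": -0.04,"tz": -0.005},
  {"tx": -0.025,"ty": -0.04,"tz": -0.005},
  {"tx": -0.025,"ty": -0.04,"tz": -0.005},
  {"tx": -0.025,"ty": -0.04,"tz": -0.005},
  {"tx": -0.025,"ty": -0.04,"tz": -0.005},
  {"tx": -0.025,"ty": -0.04,"tz": -0.005},
  {"tx": -0.025,"ty": -0.04,"tz": -0.005},
  {"tx": -0.025,"ty": -0.04,"tz": -0.005},
  {"tx": -0.025,"ty": -0.04,"tz": -0.005},
  {"tx": -0.025,"ty": -0.04,"tz": -0.005},
  {"tx": -0.025,"ty": -0.04,"tz": -0.005},
  {"tx": -0.025,"ty": -0.04,"tz": -0.005},
  {"tx": -0.025,"ty": -0.04,"tz": -0.004},
  {"tx": -0.018,"ty": -0.035},
  {"claw": 0.06},
  {},
])

```text
schema error: expected keys tx, ty, tz, ax, ay, az, claw
```

```bash
cat > w.py <<'E'
from h import *
np.set_printoptions(precision=4,suppress=True)
s=bot.state();print(s["time_s"],s["ee_pos"],R.from_quat(s["orientation"]).as_matrix(),s["wrist_force"])
c=cam("wrist");im,d=bot.grab_frame("wrist");cv2.imwrite("wrist.png",im);np.save("wrist_d",d)
cv2.imwrite("pics/w1.png",im);print(-c[2].T@c[3])
hsv=cv2.cvtColor(im,cv2.COLOR_BGR2HSV);H,S,V=[hsv[...,i].astype(int) for i in range(3)]
v,u=np.mgrid[:384,:512];P=atdepth("wrist",np.c_[u.ravel(),v.ravel()],d,c).reshape(384,512,3)
m=((H<8)|(H>172))&(S>150)&(P[...,2]>.11)&(P[...,2]<.15)&(d>0)
Q=P[m];print(m.sum(),Q.min(0),Q.max(0))
r=cv2.minAreaRect(Q[:,:2].astype(np.float32));b=cv2.boxPoints(r);print(r,b)
E
python3 w.py
```

```text
1.0 [0.1921 0.5154 0.2313] [[-0.937   0.3493  0.    ]
 [ 0.3493  0.937   0.0001]
 [ 0.      0.0001 -1.    ]] [-0.223   0.2703  0.3645]
[0.1273 0.5404 0.3738]Traceback (most recent call last):
  File "w.py", line 9, in <module>
    Q=P[m];print(m.sum(),Q.min(0),Q.max(0))
                         ~~~~~^^^
    return umr_minimum(a, axis, None, out, keepdims, initial, where)
ValueError: zero-size array to reduction operation minimum which has no identity
```

View pics/w1.png

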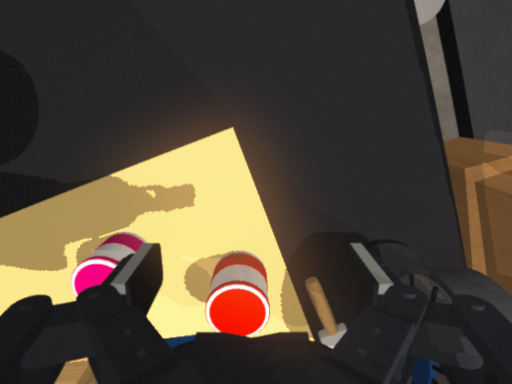

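The wrist picture only shows the starting view (pink jar (105,270), red jar (238,300)); the move was refused because every row needs all the keys.

Request:
jog_arm([
  {"tx": -0.01,"ty": 0,"tz": 0,"ax": 0,"ay": 0,"az": -0.157,"claw": 0.085},
  {"tx": -0.025,"ty": -0.036,"tz": -0.005,"ax": 0,"ay": 0,"az": 0,"claw": 0.085},
  {"tx": -0.025,"ty": -0.04,"tz": -0.005,"ax": 0,"ay": 0,"az": 0,"claw": 0.085},
  {"tx": -0.025,"ty": -0.04,"tz": -0.005,"ax": 0,"ay": 0,"az": 0,"claw": 0.085},
  {"tx": -0.025,"ty": -0.04,"tz": -0.005,"ax": 0,"ay": 0,"az": 0,"claw": 0.085},
  {"tx": -0.025,"ty": -0.04,"tz": -0.005,"ax": 0,"ay": 0,"az": 0,"claw": 0.085},
  {"tx": -0.025,"ty": -0.04,"tz": -0.005,"ax": 0,"ay": 0,"az": 0,"claw": 0.085},
  {"tx": -0.025,"ty": -0.04,"tz": -0.005,"ax": 0,"ay": 0,"az": 0,"claw": 0.085},
  {"tx": -0.025,"ty": -0.04,"tz": -0.005,"ax": 0,"ay": 0,"az": 0,"claw": 0.085},
  {"tx": -0.025,"ty": -0.04,"tz": -0.005,"ax": 0,"ay": 0,"az": 0,"claw": 0.085},
  {"tx": -0.025,"ty": -0.04,"tz": -0.005,"ax": 0,"ay": 0,"az": 0,"claw": 0.085},
  {"tx": -0.025,"ty": -0.04,"tz": -0.005,"ax": 0,"ay": 0,"az": 0,"claw": 0.085},
  {"tx": -0.025,"ty": -0.04,"tz": -0.005,"ax": 0,"ay": 0,"az": 0,"claw": 0.085},
  {"tx": -0.025,"ty": -0.04,"tz": -0.005,"ax": 0,"ay": 0,"az": 0,"claw": 0.085},
  {"tx": -0.025,"ty": -0.04,"tz": -0.004,"ax": 0,"ay": 0,"az": 0,"claw": 0.085},
  {"tx": -0.018,"ty": -0.035,"tz": 0,"ax": 0,"ay": 0,"az": 0,"claw": 0.085},
  {"tx": 0,"ty": 0,"tz": 0,"ax": 0,"ay": 0,"az": 0,"claw": 0.085},
  {"tx": 0,"ty": 0,"tz": 0,"ax": 0,"ay": 0,"az": 0,"claw": 0.085},
])

```text
time_s: 3.3
ee_pos: [0.4445, -0.14, 0.3001]
orientation: [0.1, 0.995, 0.0, -0.0]
wrist_force: [0.7, 0.1, -0.7]
finger_gap: 0.0854
grip_force: 0.0
```

```bash
sed -i 's/w1.png/w2.png/' w.py; python3 w.py
```

```text
3.3 [ 0.4445 -0.14    0.3001] [[-0.98    0.199  -0.0006]
 [ 0.199   0.98    0.0009]
 [ 0.0008  0.0007 -1.    ]] [ 0.7089  0.0593 -0.6852]
[ 0.3769 -0.1255  0.4426]
3787 [ 0.3917 -0.154   0.11  ] [0.5934 0.1056 0.1356]
((0.4936715364456177, -0.02735479176044464), (0.27485066652297974, 0.10836111754179001), 66.60607147216797) [[ 0.3894 -0.132 ]
 [ 0.4888 -0.175 ]
 [ 0.598   0.0773]
 [ 0.4985  0.1203]]
```

View pics/w2.png

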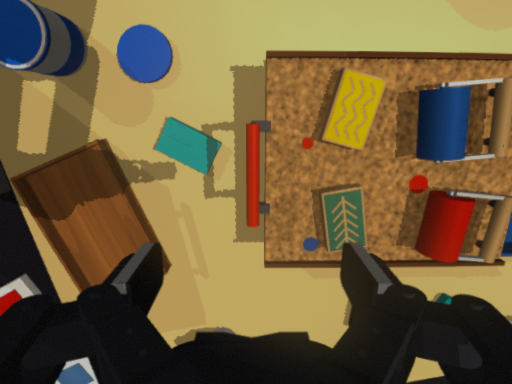

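Wrist view: handle bar at (253,175), wave (354,108), leaf (345,220), turquoise decoy (188,145), tray to the left (95,205). Measuring from it.

```bash
cat > w3.py <<'E'
from h import *
np.set_printoptions(precision=4,suppress=True)
c=cam("wrist");im=cv2.imread("wrist.png")
hsv=cv2.cvtColor(im,cv2.COLOR_BGR2HSV);H,S,V=[hsv[...,i].astype(int) for i in range(3)]
v,u=np.mgrid[:384,:512]
def rect(m,z,n):
    k=cv2.connectedComponentsWithStats(m.astype(np.uint8));m=k[1]==1+np.argmax(k[2][1:,4])
    r=cv2.minAreaRect(atz("wrist",np.c_[u[m],v[m]],z,c)[:,:2].astype(np.float32));b=cv2.boxPoints(r);e,f=b[1]-b[0],b[2]-b[1];L=e if e@e>f@f else f
    print(n,m.sum(),np.array(r[0]),np.array(r[1]),np.degrees(np.arctan2(L[1],L[0])))
bx=lambda a,b,e,f:(u>a)&(u<b)&(v>e)&(v<f)
rect(((H<8)|(H>172))&(S>150)&bx(235,268,110,240),.131,"handle")
rect((H>20)&(H<34)&(S>150)&(V>120)&bx(318,388,62,155),.1,"wave")
rect((H>35)&(H<95)&(S>60)&bx(315,372,180,243),.1,"leaf(cut)")
rect((H<25)&((S>110)&(V<140))&bx(262,512,45,60),.09,"lip")
E
python3 w3.py
```

```text
handle 1220 [ 0.4462 -0.1375] [0.013  0.1109] -11.641972
wave 2557 [ 0.4014 -0.0157] [0.0452 0.0752] -25.75221
leaf(cut) 1298 [ 0.5263 -0.0408] [0.0433 0.0688] -1.1166754
lip 1988 [0.3523 0.0337] [0.2707 0.0082] 78.98193
```

Request:
jog_arm([
  {"tx": -0.001,"ty": 0.002,"tz": 0.032,"ax": 0,"ay": 0,"az": 0,"claw": 0.05},
  {"tx": 0,"ty": 0,"tz": 0.04,"ax": 0,"ay": 0,"az": 0,"claw": 0.05},
  {"tx": 0,"ty": 0,"tz": 0.04,"ax": 0,"ay": 0,"az": 0,"claw": 0.05},
  {"tx": 0,"ty": 0,"tz": 0.04,"ax": 0,"ay": 0,"az": 0,"claw": 0.05},
  {"tx": 0,"ty": 0,"tz": 0.025,"ax": 0,"ay": 0,"az": 0,"claw": 0.05},
  {"tx": 0,"ty": 0,"tz": 0.015,"ax": 0,"ay": 0,"az": 0,"claw": 0.05},
  {"tx": 0,"ty": 0,"tz": 0,"ax": 0,"ay": 0,"az": 0,"claw": 0.03},
  {"tx": 0,"ty": 0,"tz": 0,"ax": 0,"ay": 0,"az": 0,"claw": 0.015},
  {"tx": 0,"ty": 0,"tz": 0,"ax": 0,"ay": 0,"az": 0,"claw": 0.005},
  {"tx": 0,"ty": 0,"tz": 0,"ax": 0,"ay": 0,"az": 0,"claw": 0.005},
  {"tx": 0,"ty": 0,"tz": 0,"ax": 0,"ay": 0,"az": 0,"claw": 0.005},
], grip_force=50)

```text
time_s: 4.72
ee_pos: [0.4465, -0.1393, 0.1093]
orientation: [0.1, 0.995, -0.001, 0.001]
wrist_force: [-4.0, -2.5, 6.2]
finger_gap: 0.012
grip_force: 49.3
```

Request:
jog_arm([
  {"tx": 0,"ty": 0.0004,"tz": -0.0033,"ax": 0.01,"ay": 0,"az": 0,"claw": 0.005},
  {"tx": 0,"ty": 0.00085,"tz": -0.0067,"ax": 0.02,"ay": 0,"az": 0,"claw": 0.005},
  {"tx": 0,"ty": 0.00085,"tz": -0.0067,"ax": 0.02,"ay": 0,"az": 0,"claw": 0.005},
  {"tx": 0,"ty": 0.00085,"tz": -0.0067,"ax": 0.02,"ay": 0,"az": 0,"claw": 0.005},
  {"tx": 0,"ty": 0.00085,"tz": -0.0067,"ax": 0.02,"ay": 0,"az": 0,"claw": 0.005},
  {"tx": 0,"ty": 0.00085,"tz": -0.0067,"ax": 0.02,"ay": 0,"az": 0,"claw": 0.005},
  {"tx": 0,"ty": 0.00085,"tz": -0.0067,"ax": 0.02,"ay": 0,"az": 0,"claw": 0.005},
  {"tx": 0,"ty": 0.00085,"tz": -0.0067,"ax": 0.02,"ay": 0,"az": 0,"claw": 0.005},
  {"tx": 0,"ty": 0.0004,"tz": -0.0033,"ax": 0.01,"ay": 0,"az": 0,"claw": 0.005},
  {"tx": 0,"ty": 0,"tz": 0,"ax": 0,"ay": 0,"az": 0,"claw": 0.005},
])

```text
time_s: 5.98
ee_pos: [0.4484, -0.1292, 0.1614]
orientation: [0.099, 0.992, -0.08, -0.008]
wrist_force: [-0.3, -7.5, -3.3]
finger_gap: 0.0124
grip_force: 49.1
```

```bash
cat > k.py <<'E'
import sys
from h import *
np.set_printoptions(precision=3,suppress=True)
s=bot.state();M=R.from_quat(s["orientation"]).as_matrix()
ys=np.array([.1977,.9803,0]);h=np.array([.446,-.138,0])+.335*ys;h[2]=.07
p=s["ee_pos"]-h;a=np.arctan2(p[2],-(p@ys))-np.arctan2(.0393,.335)
print("t",s["time_s"],"arc ang",a,"tool ang",np.arcsin(M[:2,2]@ys[:2]),"r",np.hypot(p@ys,p[2]),"F",s["wrist_force"],s["finger_gap"])
xs=np.array([.9803,-.1977,0]);yb=np.cos(a)*ys-np.sin(a)*np.array([0,0,1]);zb=np.cross(xs,yb)
pics=[]
for n in("top","wrist","side"):
    c=cam(n);im,d=bot.grab_frame(n);pics.append(cv2.resize(im,(400,300)))
    hsv=cv2.cvtColor(im,cv2.COLOR_BGR2HSV);H,S,V=[hsv[...,i].astype(int) for i in range(3)]
    v,u=np.mgrid[:384,:512];P=atdepth(n,np.c_[u.ravel(),v.ravel()],d,c).reshape(384,512,3)-h
    B=np.stack([P@xs,P@yb,P@zb],-1);ins=(d>0)&(abs(B[...,0])<.12)&(B[...,1]<.17)&(B[...,1]>-.3)&(B[...,2]<.08)
    hi=ins&(B[...,2]>.016)
    for nm,m in(("red",((H<8)|(H>172))&(S>150)&ins&(B[...,2]>.03)),("blue",(H>100)&(H<130)&(S>120)&ins&(B[...,2]>.03)&(B[...,1]<0)),("yel",(H>20)&(H<34)&(S>150)&hi),("grn",(H>35)&(H<95)&(S>60)&hi)):
        if m.sum()>30: print(n,nm,m.sum(),B[m].mean(0))
if len(sys.argv)>1: cv2.imwrite(f"pics/{sys.argv[1]}.png",np.vstack([np.hstack(pics[:2]),np.hstack([pics[2],pics[2]*0])]))
E
python3 k.py l1
```

```text
t 5.975 arc ang 0.15671534524895506 tool ang -0.16186816871518725 r 0.33846402281486304 F [-0.269 -7.483 -3.305] 0.012394673306652218
top red 257 [ 0.064 -0.11   0.054]
top blue 244 [-0.054 -0.133  0.055]
top yel 169 [-0.067 -0.216  0.03 ]
top grn 175 [ 0.062 -0.225  0.03 ]
wrist yel 9347 [-0.066 -0.229  0.03 ]
wrist grn 2465 [ 0.039 -0.223  0.03 ]
side red 171 [ 0.071 -0.124  0.048]
side blue 157 [-0.061 -0.147  0.048]
side yel 81 [-0.068 -0.228  0.031]
side grn 100 [ 0.06  -0.228  0.031]
```

View pics/l1.png

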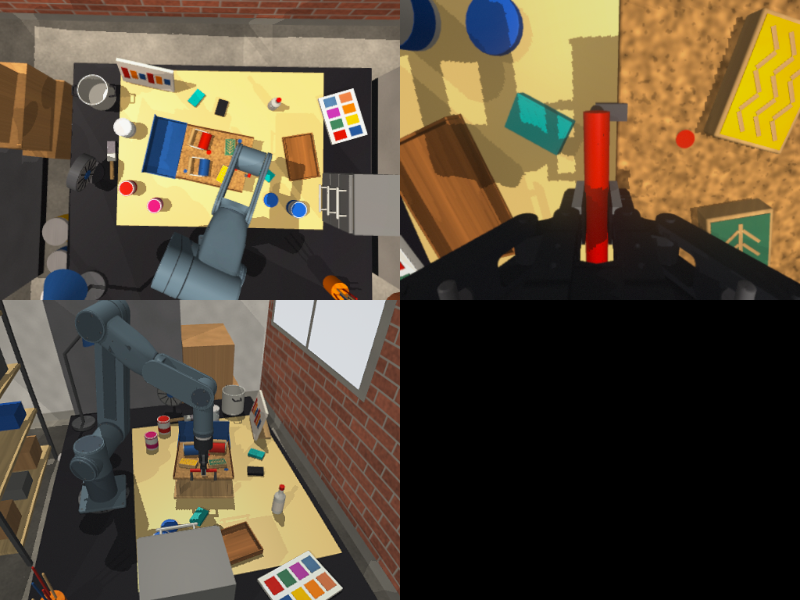

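Handle held, board tilted ≈0.16; the wrist view shows both blocks, the top one both rollers, nothing has moved yet. Raising in 0.03 rad steps.

Request:
jog_arm([
  {"tx": 0,"ty": 0,"tz": -0.005,"ax": 0.015,"ay": 0,"az": 0,"claw": 0.005},
  {"tx": 0,"ty": 0,"tz": -0.005,"ax": 0.015,"ay": 0,"az": 0,"claw": 0.005},
  {"tx": 0,"ty": 0,"tz": 0,"ax": 0,"ay": 0,"az": 0,"claw": 0.005},
  {"tx": 0,"ty": 0,"tz": 0,"ax": 0,"ay": 0,"az": 0,"claw": 0.005},
  {"tx": 0,"ty": 0,"tz": 0,"ax": 0,"ay": 0,"az": 0,"claw": 0.005},
])

```text
time_s: 6.75
ee_pos: [0.4489, -0.1265, 0.1709]
orientation: [0.099, 0.991, -0.094, -0.009]
wrist_force: [3.9, -1.6, -4.4]
finger_gap: 0.0119
grip_force: 49.1
```

```bash
python3 k.py
```

```text
t 6.75 arc ang 0.18579677119508278 tool ang -0.18934308987975715 r 0.33853025305023676 F [ 3.851 -1.568 -4.358] 0.011932146140184358
top red 255 [ 0.064 -0.111  0.054]
top blue 242 [-0.054 -0.133  0.055]
top yel 79 [-0.069 -0.208  0.029]
top grn 122 [ 0.066 -0.218  0.029]
wrist yel 9328 [-0.067 -0.228  0.03 ]
wrist grn 2465 [ 0.039 -0.223  0.03 ]
side red 184 [ 0.069 -0.124  0.048]
side blue 174 [-0.06  -0.147  0.048]
side yel 76 [-0.066 -0.227  0.032]
side grn 94 [ 0.061 -0.228  0.032]
```

Request:
jog_arm([
  {"tx": 0,"ty": 0.0006,"tz": -0.005,"ax": 0.015,"ay": 0,"az": 0,"claw": 0.005},
  {"tx": 0,"ty": 0.0006,"tz": -0.005,"ax": 0.015,"ay": 0,"az": 0,"claw": 0.005},
  {"tx": 0,"ty": 0,"tz": 0,"ax": 0,"ay": 0,"az": 0,"claw": 0.005},
  {"tx": 0,"ty": 0,"tz": 0,"ax": 0,"ay": 0,"az": 0,"claw": 0.005},
  {"tx": 0,"ty": 0,"tz": 0,"ax": 0,"ay": 0,"az": 0,"claw": 0.005},
])

```text
time_s: 7.52
ee_pos: [0.4495, -0.1234, 0.1804]
orientation: [0.099, 0.989, -0.109, -0.011]
wrist_force: [5.2, 0.2, -6.6]
finger_gap: 0.012
grip_force: 49.2
```

```bash
python3 k.py
```

```text
t 7.525 arc ang 0.21553446398638884 tool ang -0.21924402958674719 r 0.33854367682143055 F [ 5.245  0.178 -6.639] 0.0119717578451363
top red 257 [ 0.063 -0.112  0.054]
top blue 244 [-0.054 -0.134  0.054]
top yel 45 [-0.062 -0.247  0.03 ]
top grn 59 [ 0.078 -0.216  0.029]
wrist yel 9315 [-0.067 -0.228  0.03 ]
wrist grn 2465 [ 0.039 -0.223  0.03 ]
side red 196 [ 0.066 -0.124  0.048]
side blue 181 [-0.057 -0.146  0.048]
side yel 80 [-0.065 -0.228  0.032]
side grn 91 [ 0.06  -0.229  0.032]
```

Everything still at rest at 0.216; continuing, one check after each step.

Request:
jog_arm([
  {"tx": 0,"ty": 0.0006,"tz": -0.005,"ax": 0.015,"ay": 0,"az": 0,"claw": 0.005},
  {"tx": 0,"ty": 0.0006,"tz": -0.005,"ax": 0.015,"ay": 0,"az": 0,"claw": 0.005},
  {"tx": 0,"ty": 0,"tz": 0,"ax": 0,"ay": 0,"az": 0,"claw": 0.005},
  {"tx": 0,"ty": 0,"tz": 0,"ax": 0,"ay": 0,"az": 0,"claw": 0.005},
  {"tx": 0,"ty": 0,"tz": 0,"ax": 0,"ay": 0,"az": 0,"claw": 0.005},
])

```text
time_s: 8.3
ee_pos: [0.4502, -0.1201, 0.1898]
orientation: [0.099, 0.987, -0.124, -0.012]
wrist_force: [5.2, 1.1, -6.3]
finger_gap: 0.0121
grip_force: 49.3
```

```bash
python3 k.py
```

```text
t 8.3 arc ang 0.2448016267084732 tool ang -0.24899555299820045 r 0.3385263558487794 F [ 5.248  1.081 -6.298] 0.012066938421367582
top red 255 [ 0.064 -0.112  0.053]
top blue 247 [-0.054 -0.134  0.054]
top yel 110 [-0.069 -0.242  0.03 ]
top grn 36 [ 0.089 -0.225  0.029]
wrist yel 9313 [-0.067 -0.228  0.03 ]
wrist grn 2475 [ 0.039 -0.223  0.03 ]
side red 201 [ 0.065 -0.123  0.049]
side blue 178 [-0.057 -0.147  0.047]
side yel 65 [-0.069 -0.228  0.031]
side grn 86 [ 0.06  -0.229  0.032]
```

Request:
jog_arm([
  {"tx": 0,"ty": 0.0006,"tz": -0.005,"ax": 0.015,"ay": 0,"az": 0,"claw": 0.005},
  {"tx": 0,"ty": 0.0006,"tz": -0.005,"ax": 0.015,"ay": 0,"az": 0,"claw": 0.005},
  {"tx": 0,"ty": 0,"tz": 0,"ax": 0,"ay": 0,"az": 0,"claw": 0.005},
  {"tx": 0,"ty": 0,"tz": 0,"ax": 0,"ay": 0,"az": 0,"claw": 0.005},
  {"tx": 0,"ty": 0,"tz": 0,"ax": 0,"ay": 0,"az": 0,"claw": 0.005},
])

```text
time_s: 9.07
ee_pos: [0.4509, -0.1165, 0.1991]
orientation: [0.099, 0.985, -0.138, -0.014]
wrist_force: [5.5, 0.7, -6.9]
finger_gap: 0.0121
grip_force: 49.3
```

```bash
python3 k.py|grep -v side
```

```text
t 9.075 arc ang 0.2744084818878656 tool ang -0.27906102116356907 r 0.33856766343458067 F [ 5.535  0.7   -6.882] 0.01214364667266689
top red 259 [ 0.064 -0.112  0.053]
top blue 246 [-0.054 -0.135  0.054]
top yel 166 [-0.071 -0.235  0.029]
top grn 56 [ 0.088 -0.223  0.03 ]
wrist yel 9287 [-0.067 -0.228  0.03 ]
wrist grn 2484 [ 0.039 -0.223  0.03 ]
```

Request:
jog_arm([
  {"tx": 0,"ty": 0.0006,"tz": -0.005,"ax": 0.015,"ay": 0,"az": 0,"claw": 0.005},
  {"tx": 0,"ty": 0.0006,"tz": -0.005,"ax": 0.015,"ay": 0,"az": 0,"claw": 0.005},
  {"tx": 0,"ty": 0,"tz": 0,"ax": 0,"ay": 0,"az": 0,"claw": 0.005},
  {"tx": 0,"ty": 0,"tz": 0,"ax": 0,"ay": 0,"az": 0,"claw": 0.005},
  {"tx": 0,"ty": 0,"tz": 0,"ax": 0,"ay": 0,"az": 0,"claw": 0.005},
])

```text
time_s: 9.85
ee_pos: [0.4517, -0.1126, 0.2083]
orientation: [0.099, 0.983, -0.153, -0.015]
wrist_force: [5.5, 1.3, -7.5]
finger_gap: 0.0123
grip_force: 49.4
```

```bash
python3 k.py|grep -v side
```

```text
t 9.85 arc ang 0.3039976537359458 tool ang -0.3089648721087459 r 0.3385234354723679 F [ 5.523  1.261 -7.54 ] 0.012281556329772124
top red 261 [ 0.063 -0.113  0.053]
top blue 241 [-0.053 -0.135  0.054]
top yel 229 [-0.071 -0.23   0.029]
top grn 51 [ 0.087 -0.221  0.03 ]
wrist yel 9288 [-0.066 -0.228  0.03 ]
wrist grn 2487 [ 0.039 -0.223  0.03 ]
```

Request:
jog_arm([
  {"tx": 0,"ty": 0.0006,"tz": -0.005,"ax": 0.015,"ay": 0,"az": 0,"claw": 0.005},
  {"tx": 0,"ty": 0.0006,"tz": -0.005,"ax": 0.015,"ay": 0,"az": 0,"claw": 0.005},
  {"tx": 0,"ty": 0,"tz": 0,"ax": 0,"ay": 0,"az": 0,"claw": 0.005},
  {"tx": 0,"ty": 0,"tz": 0,"ax": 0,"ay": 0,"az": 0,"claw": 0.005},
  {"tx": 0,"ty": 0,"tz": 0,"ax": 0,"ay": 0,"az": 0,"claw": 0.005},
])

```text
time_s: 10.62
ee_pos: [0.4525, -0.1085, 0.2174]
orientation: [0.098, 0.981, -0.168, -0.017]
wrist_force: [5.7, 1.4, -6.3]
finger_gap: 0.0121
grip_force: 49.4
```

```bash
python3 k.py|grep -v side
```

```text
t 10.625 arc ang 0.333589789886797 tool ang -0.3389724564555278 r 0.3385405974502144 F [ 5.684  1.399 -6.271] 0.012104526361627238
top red 263 [ 0.064 -0.113  0.053]
top blue 150 [-0.053 -0.128  0.057]
top yel 266 [-0.072 -0.226  0.029]
top grn 42 [ 0.087 -0.223  0.029]
wrist yel 9276 [-0.066 -0.228  0.03 ]
wrist grn 2490 [ 0.039 -0.223  0.03 ]
```

Request:
jog_arm([
  {"tx": 0,"ty": 0,"tz": 0,"ax": 0,"ay": 0,"az": 0,"claw": 0.005},
  {"tx": 0,"ty": 0,"tz": 0,"ax": 0,"ay": 0,"az": 0,"claw": 0.005},
])

```text
time_s: 11.02
ee_pos: [0.4525, -0.1085, 0.2173]
orientation: [0.098, 0.981, -0.168, -0.017]
wrist_force: [5.5, 0.7, -6.6]
finger_gap: 0.0122
grip_force: 49.4
```

```bash
python3 k.py
```

```text
t 11.025 arc ang 0.3335359857224841 tool ang -0.3389243456470584 r 0.3385286377812383 F [ 5.501  0.697 -6.624] 0.01219637932679712
top red 264 [ 0.064 -0.113  0.053]
top blue 150 [-0.053 -0.128  0.057]
top yel 263 [-0.072 -0.226  0.03 ]
top grn 42 [ 0.087 -0.223  0.03 ]
wrist yel 9281 [-0.067 -0.228  0.03 ]
wrist grn 2493 [ 0.039 -0.223  0.03 ]
side red 180 [ 0.064 -0.125  0.047]
side blue 174 [-0.055 -0.148  0.047]
side yel 46 [-0.068 -0.226  0.031]
side grn 53 [ 0.063 -0.23   0.032]
```

Static (the smaller blue count is only a colour threshold effect). Continuing.

Request:
jog_arm([
  {"tx": 0,"ty": 0.0006,"tz": -0.005,"ax": 0.015,"ay": 0,"az": 0,"claw": 0.005},
  {"tx": 0,"ty": 0.0006,"tz": -0.005,"ax": 0.015,"ay": 0,"az": 0,"claw": 0.005},
  {"tx": 0,"ty": 0,"tz": 0,"ax": 0,"ay": 0,"az": 0,"claw": 0.005},
  {"tx": 0,"ty": 0,"tz": 0,"ax": 0,"ay": 0,"az": 0,"claw": 0.005},
  {"tx": 0,"ty": 0,"tz": 0,"ax": 0,"ay": 0,"az": 0,"claw": 0.005},
])

```text
time_s: 11.8
ee_pos: [0.4534, -0.104, 0.2263]
orientation: [0.098, 0.978, -0.182, -0.018]
wrist_force: [6.0, 2.0, -5.7]
finger_gap: 0.0121
grip_force: 49.5
```

```bash
python3 k.py
```

```text
t 11.8 arc ang 0.3631758931692819 tool ang -0.36890893288664633 r 0.3384943594497805 F [ 5.955  1.959 -5.729] 0.012140555833545612
top red 247 [ 0.065 -0.104  0.053]
top blue 82 [-0.054 -0.118  0.058]
top yel 276 [-0.071 -0.225  0.029]
top grn 46 [ 0.09  -0.222  0.03 ]
wrist yel 9234 [-0.066 -0.228  0.03 ]
wrist grn 2491 [ 0.039 -0.223  0.031]
side red 180 [ 0.065 -0.112  0.047]
side blue 169 [-0.055 -0.141  0.046]
side yel 34 [-0.074 -0.226  0.032]
side grn 37 [ 0.07  -0.227  0.032]
```

Both rollers have started off; holding the tilt and waiting.

Request:
jog_arm([
  {"tx": 0,"ty": 0,"tz": 0,"ax": 0,"ay": 0,"az": 0,"claw": 0.005},
  {"tx": 0,"ty": 0,"tz": 0,"ax": 0,"ay": 0,"az": 0,"claw": 0.005},
  {"tx": 0,"ty": 0,"tz": 0,"ax": 0,"ay": 0,"az": 0,"claw": 0.005},
  {"tx": 0,"ty": 0,"tz": 0,"ax": 0,"ay": 0,"az": 0,"claw": 0.005},
  {"tx": 0,"ty": 0,"tz": 0,"ax": 0,"ay": 0,"az": 0,"claw": 0.005},
  {"tx": 0,"ty": 0,"tz": 0,"ax": 0,"ay": 0,"az": 0,"claw": 0.005},
])

```text
time_s: 12.7
ee_pos: [0.4534, -0.104, 0.2263]
orientation: [0.098, 0.978, -0.182, -0.018]
wrist_force: [6.3, 1.0, -7.0]
finger_gap: 0.0122
grip_force: 49.5
```

```bash
python3 k.py
```

```text
t 12.7 arc ang 0.36322225271339337 tool ang -0.3688935317213283 r 0.3385412784704977 F [ 6.27   1.015 -7.048] 0.012162504765383107
top red 249 [ 0.068 -0.044  0.054]
top blue 167 [-0.055 -0.109  0.057]
top yel 273 [-0.071 -0.225  0.03 ]
top grn 45 [ 0.09  -0.221  0.03 ]
wrist yel 9251 [-0.066 -0.228  0.03 ]
wrist grn 2488 [ 0.039 -0.223  0.031]
side red 216 [ 0.072 -0.009  0.06 ]
side blue 168 [-0.055 -0.124  0.046]
side grn 36 [ 0.07  -0.226  0.032]
```

Request:
jog_arm([
  {"tx": 0,"ty": 0,"tz": 0,"ax": 0,"ay": 0,"az": 0,"claw": 0.005},
  {"tx": 0,"ty": 0,"tz": 0,"ax": 0,"ay": 0,"az": 0,"claw": 0.005},
  {"tx": 0,"ty": 0,"tz": 0,"ax": 0,"ay": 0,"az": 0,"claw": 0.005},
  {"tx": 0,"ty": 0,"tz": 0,"ax": 0,"ay": 0,"az": 0,"claw": 0.005},
  {"tx": 0,"ty": 0,"tz": 0,"ax": 0,"ay": 0,"az": 0,"claw": 0.005},
  {"tx": 0,"ty": 0,"tz": 0,"ax": 0,"ay": 0,"az": 0,"claw": 0.005},
])

```text
time_s: 13.6
ee_pos: [0.4534, -0.104, 0.2263]
orientation: [0.098, 0.978, -0.182, -0.018]
wrist_force: [5.7, 0.2, -6.9]
finger_gap: 0.0124
grip_force: 49.5
```

```bash
python3 k.py r1
```

```text
t 13.6 arc ang 0.36316781508145 tool ang -0.3688549037844995 r 0.3384984192141504 F [ 5.664  0.248 -6.899] 0.012438190982241932
top blue 239 [-0.057 -0.1    0.053]
top yel 276 [-0.071 -0.226  0.03 ]
top grn 45 [ 0.09  -0.222  0.03 ]
wrist yel 9238 [-0.066 -0.228  0.03 ]
wrist grn 2484 [ 0.039 -0.223  0.031]
side blue 173 [-0.056 -0.109  0.047]
side yel 31 [-0.073 -0.227  0.032]
side grn 38 [ 0.07  -0.226  0.031]
```

View pics/r1.png

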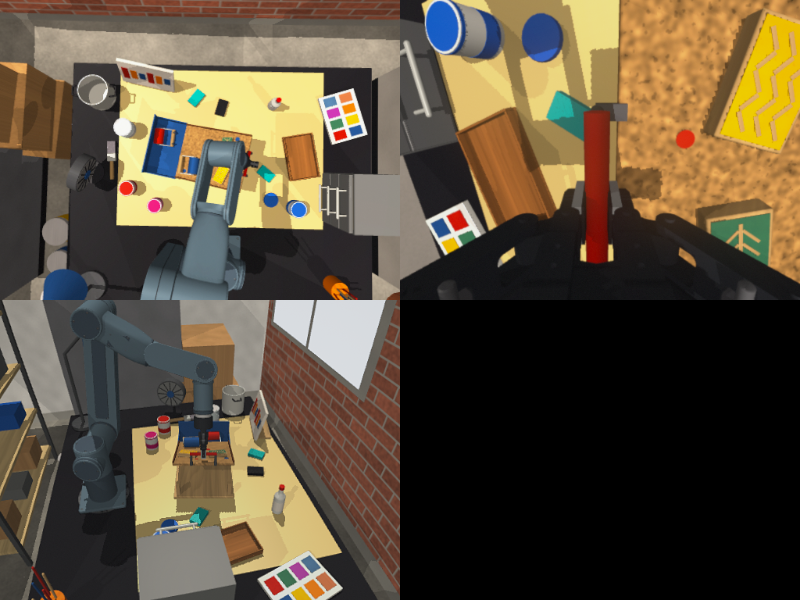

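Red roller is in the trough (top tile (165,133)); the blue one creeps at ~15 mm/s; blocks unmoved. Waiting on.

Request:
jog_arm([
  {"tx": 0,"ty": 0,"tz": 0,"ax": 0,"ay": 0,"az": 0,"claw": 0.005},
  {"tx": 0,"ty": 0,"tz": 0,"ax": 0,"ay": 0,"az": 0,"claw": 0.005},
  {"tx": 0,"ty": 0,"tz": 0,"ax": 0,"ay": 0,"az": 0,"claw": 0.005},
  {"tx": 0,"ty": 0,"tz": 0,"ax": 0,"ay": 0,"az": 0,"claw": 0.005},
  {"tx": 0,"ty": 0,"tz": 0,"ax": 0,"ay": 0,"az": 0,"claw": 0.005},
  {"tx": 0,"ty": 0,"tz": 0,"ax": 0,"ay": 0,"az": 0,"claw": 0.005},
  {"tx": 0,"ty": 0,"tz": 0,"ax": 0,"ay": 0,"az": 0,"claw": 0.005},
  {"tx": 0,"ty": 0,"tz": 0,"ax": 0,"ay": 0,"az": 0,"claw": 0.005},
  {"tx": 0,"ty": 0,"tz": 0,"ax": 0,"ay": 0,"az": 0,"claw": 0.005},
  {"tx": 0,"ty": 0,"tz": 0,"ax": 0,"ay": 0,"az": 0,"claw": 0.005},
  {"tx": 0,"ty": 0,"tz": 0,"ax": 0,"ay": 0,"az": 0,"claw": 0.005},
  {"tx": 0,"ty": 0,"tz": 0,"ax": 0,"ay": 0,"az": 0,"claw": 0.005},
])

```text
time_s: 15.25
ee_pos: [0.4534, -0.104, 0.2263]
orientation: [0.098, 0.978, -0.182, -0.018]
wrist_force: [6.1, 0.9, -6.1]
finger_gap: 0.0124
grip_force: 49.5
```

```bash
python3 k.py
```

```text
t 15.25 arc ang 0.36329026232676653 tool ang -0.36885357321834145 r 0.3385121776911405 F [ 6.057  0.929 -6.091] 0.012353524471356292
top red 40 [0.048 0.13  0.032]
top yel 276 [-0.071 -0.226  0.03 ]
top grn 45 [ 0.09  -0.222  0.029]
wrist yel 9232 [-0.066 -0.228  0.03 ]
wrist grn 2490 [ 0.039 -0.223  0.031]
side grn 39 [ 0.07  -0.226  0.031]
```

```bash
python3 - <<'E'
from h import *
a=bot.grab_frame("top")[0][130:250,165:345];b=bot.grab_frame("side")[0][150:330,190:360]
cv2.imwrite("pics/r2.png",np.hstack([cv2.resize(a,(450,300)),cv2.resize(b,(283,300))]))
E
```

```text
(no output)
```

View pics/r2.png

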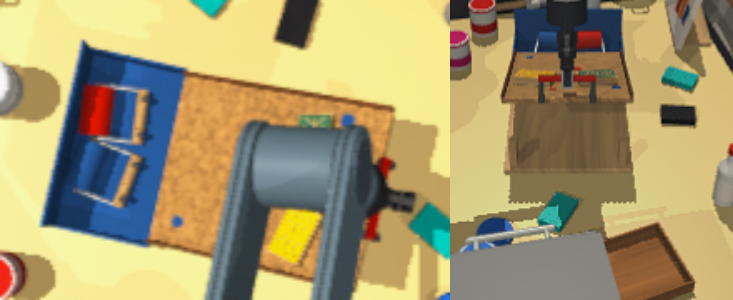

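Both rollers lie in the trough (red (97,110), blue (110,178)), blocks stay on the board. Lowering gently.

Request:
jog_arm([
  {"tx": 0,"ty": -0.0004,"tz": 0.0034,"ax": -0.01,"ay": 0,"az": 0,"claw": 0.005},
  {"tx": 0,"ty": -0.0007,"tz": 0.0067,"ax": -0.02,"ay": 0,"az": 0,"claw": 0.005},
  {"tx": 0,"ty": -0.0007,"tz": 0.0067,"ax": -0.02,"ay": 0,"az": 0,"claw": 0.005},
  {"tx": 0,"ty": -0.0007,"tz": 0.0067,"ax": -0.02,"ay": 0,"az": 0,"claw": 0.005},
  {"tx": 0,"ty": -0.0007,"tz": 0.0067,"ax": -0.02,"ay": 0,"az": 0,"claw": 0.005},
  {"tx": 0,"ty": -0.0007,"tz": 0.0067,"ax": -0.02,"ay": 0,"az": 0,"claw": 0.005},
  {"tx": 0,"ty": -0.0007,"tz": 0.0067,"ax": -0.02,"ay": 0,"az": 0,"claw": 0.005},
  {"tx": 0,"ty": -0.0007,"tz": 0.0067,"ax": -0.02,"ay": 0,"az": 0,"claw": 0.005},
  {"tx": 0,"ty": -0.0007,"tz": 0.0067,"ax": -0.02,"ay": 0,"az": 0,"claw": 0.005},
  {"tx": 0,"ty": -0.0007,"tz": 0.0067,"ax": -0.02,"ay": 0,"az": 0,"claw": 0.005},
  {"tx": 0,"ty": -0.0007,"tz": 0.0067,"ax": -0.02,"ay": 0,"az": 0,"claw": 0.005},
  {"tx": 0,"ty": -0.0007,"tz": 0.0067,"ax": -0.02,"ay": 0,"az": 0,"claw": 0.005},
  {"tx": 0,"ty": -0.0007,"tz": 0.0067,"ax": -0.02,"ay": 0,"az": 0,"claw": 0.005},
  {"tx": 0,"ty": -0.0007,"tz": 0.0067,"ax": -0.02,"ay": 0,"az": 0,"claw": 0.005},
  {"tx": 0,"ty": -0.0007,"tz": 0.0067,"ax": -0.02,"ay": 0,"az": 0,"claw": 0.005},
  {"tx": 0,"ty": -0.0007,"tz": 0.0067,"ax": -0.02,"ay": 0,"az": 0,"claw": 0.005},
  {"tx": 0,"ty": -0.0004,"tz": 0.0034,"ax": -0.01,"ay": 0,"az": 0,"claw": 0.005},
  {"tx": 0,"ty": 0,"tz": 0,"ax": 0,"ay": 0,"az": 0,"claw": 0.005},
])

```text
time_s: 17.75
ee_pos: [0.4467, -0.1373, 0.1246]
orientation: [0.1, 0.995, -0.024, -0.002]
wrist_force: [7.0, 3.5, -5.9]
finger_gap: 0.0123
grip_force: 49.5
```

```bash
python3 k.py
```

```text
t 17.75 arc ang 0.04522454939487591 tool ang -0.047948571481526314 r 0.3386193255015178 F [ 7.049  3.518 -5.886] 0.012335040111191896
top yel 283 [-0.068 -0.227  0.03 ]
top grn 164 [ 0.061 -0.226  0.03 ]
wrist yel 9403 [-0.067 -0.228  0.03 ]
wrist grn 2481 [ 0.039 -0.223  0.03 ]
side yel 131 [-0.066 -0.227  0.032]
side grn 123 [ 0.062 -0.228  0.032]
```

Request:
jog_arm([
  {"tx": 0,"ty": -0.0004,"tz": 0.0034,"ax": -0.01,"ay": 0,"az": 0,"claw": 0.005},
  {"tx": 0,"ty": -0.0004,"tz": 0.0034,"ax": -0.01,"ay": 0,"az": 0,"claw": 0.005},
  {"tx": 0,"ty": -0.0004,"tz": 0.0034,"ax": -0.01,"ay": 0,"az": 0,"claw": 0.005},
  {"tx": 0,"ty": -0.0002,"tz": 0.0017,"ax": -0.005,"ay": 0,"az": 0,"claw": 0.005},
  {"tx": 0,"ty": -0.0002,"tz": 0.0017,"ax": -0.005,"ay": 0,"az": 0,"claw": 0.005},
  {"tx": 0,"ty": -0.0001,"tz": 0.001,"ax": -0.003,"ay": 0,"az": 0,"claw": 0.005},
  {"tx": 0,"ty": 0,"tz": 0,"ax": 0,"ay": 0,"az": 0,"claw": 0.005},
  {"tx": 0,"ty": 0,"tz": 0,"ax": 0,"ay": 0,"az": 0,"claw": 0.005},
])

```text
time_s: 18.9
ee_pos: [0.4464, -0.1392, 0.1104]
orientation: [0.1, 0.995, -0.003, 0.0]
wrist_force: [6.6, 4.7, -6.6]
finger_gap: 0.0122
grip_force: 49.5
```

Request:
jog_arm([
  {"tx": 0,"ty": 0,"tz": 0.0007,"ax": -0.002,"ay": 0,"az": 0,"claw": 0.005},
  {"tx": 0,"ty": 0,"tz": 0.0006,"ax": -0.002,"ay": 0,"az": 0,"claw": 0.005},
  {"tx": 0,"ty": 0,"tz": 0,"ax": 0,"ay": 0,"az": 0,"claw": 0.005},
  {"tx": 0,"ty": 0,"tz": 0,"ax": 0,"ay": 0,"az": 0,"claw": 0.005},
])

```text
time_s: 19.4
ee_pos: [0.4463, -0.1394, 0.1094]
orientation: [0.1, 0.995, -0.001, 0.0]
wrist_force: [6.8, 3.9, -3.0]
finger_gap: 0.0121
grip_force: 49.7
```

Request:
jog_arm([
  {"tx": 0,"ty": 0,"tz": 0.0005,"ax": 0,"ay": 0,"az": 0,"claw": 0.005},
  {"tx": 0,"ty": 0,"tz": 0,"ax": 0,"ay": 0,"az": 0,"claw": 0.005},
  {"tx": 0,"ty": 0,"tz": 0,"ax": 0,"ay": 0,"az": 0,"claw": 0.005},
])

```text
time_s: 19.77
ee_pos: [0.4463, -0.1394, 0.1094]
orientation: [0.1, 0.995, -0.001, 0.0]
wrist_force: [5.2, 5.0, 0.8]
finger_gap: 0.012
grip_force: 50.2
```

Request:
jog_arm([
  {"tx": 0,"ty": 0,"tz": 0,"ax": 0,"ay": 0,"az": 0,"claw": 0.03},
  {"tx": 0,"ty": 0,"tz": 0,"ax": 0,"ay": 0,"az": 0,"claw": 0.045},
  {"tx": 0,"ty": 0,"tz": 0,"ax": 0,"ay": 0,"az": 0,"claw": 0.045},
  {"tx": 0,"ty": 0,"tz": -0.02,"ax": 0,"ay": 0,"az": 0,"claw": 0.045},
  {"tx": 0,"ty": 0,"tz": -0.04,"ax": 0,"ay": 0,"az": 0,"claw": 0.045},
  {"tx": 0,"ty": 0,"tz": -0.045,"ax": 0,"ay": 0,"az": 0,"claw": 0.06},
  {"tx": 0,"ty": 0,"tz": -0.045,"ax": 0,"ay": 0,"az": 0,"claw": 0.085},
  {"tx": -0.01,"ty": 0.02,"tz": -0.045,"ax": 0,"ay": 0,"az": 0,"claw": 0.085},
  {"tx": -0.02,"ty": 0.02,"tz": -0.015,"ax": 0,"ay": 0,"az": 0,"claw": 0.085},
  {"tx": 0,"ty": 0,"tz": 0,"ax": 0,"ay": 0,"az": 0,"claw": 0.085},
  {"tx": 0,"ty": 0,"tz": 0,"ax": 0,"ay": 0,"az": 0,"claw": 0.085},
])

```text
time_s: 21.15
ee_pos: [0.4825, -0.106, 0.3174]
orientation: [0.1, 0.995, -0.001, -0.001]
wrist_force: [-0.7, 0.1, -1.0]
finger_gap: 0.0852
grip_force: 0.0
```

```bash
cat > w4.py <<'E'
from h import *
np.set_printoptions(precision=4,suppress=True)
s=bot.state();print(s["time_s"],s["ee_pos"],s["q"])
v,u=np.mgrid[:384,:512]
def run(n):
    c=cam(n);im,d=bot.grab_frame(n)
    hsv=cv2.cvtColor(im,cv2.COLOR_BGR2HSV);H,S,V=[hsv[...,i].astype(int) for i in range(3)]
    P=atdepth(n,np.c_[u.ravel(),v.ravel()],d,c).reshape(384,512,3)
    near=(d>0)&(abs(P[...,2]-.1)<.004)&(P[...,0]>.3)&(P[...,0]<.65)&(P[...,1]>-.13)&(P[...,1]<.08)
    low=(d>0)&(P[...,2]<.034)&(P[...,1]<-.25)&(P[...,0]>.34)&(P[...,0]<.66)&(H<22)&(S>110)
    k=cv2.connectedComponentsWithStats(near.astype(np.uint8))
    for i in range(1,k[0]):
        if k[2][i,4]<150: continue
        m=k[1]==i;show(n,m,.1,c,P,np.median(H[m]))
    if n=="top": show(n,low,.025,c,P,0)
    return im
def show(n,m,z,c,P,hue):
    r=cv2.minAreaRect(atz(n,np.c_[u[m],v[m]],z,c)[:,:2].astype(np.float32));b=cv2.boxPoints(r);e,f=b[1]-b[0],b[2]-b[1];L=e if e@e>f@f else f
    print(n,m.sum(),"hue",hue,np.array(r[0]),np.array(r[1]),np.degrees(np.arctan2(L[1],L[0])),"z",np.median(P[m][:,2]))
if __name__=="__main__":
    a=run("wrist");run("top")
E
python3 w4.py
```

```text
21.15 [ 0.4825 -0.106   0.3174] [-0.4399  0.1123  1.5078 -0.0036  1.5232 -1.8111]
wrist 3302 hue 25.0 [ 0.4018 -0.0165] [0.0503 0.0798] -26.173195 z 0.10029864612031578
wrist 2543 hue 46.0 [ 0.5271 -0.0415] [0.0501 0.0801] -1.3069748 z 0.10014396222480304
top 214 hue 39.0 [ 0.526  -0.0408] [0.077  0.0476] 0.9645094 z 0.09974456804653364
top 239 hue 26.0 [ 0.4009 -0.0163] [0.0489 0.0784] -25.576387 z 0.09995711936732832
top 2540 hue 0 [ 0.478  -0.4458] [0.2771 0.3619] -84.33331 z 0.004706302593576517
```

Block poses are confirmed (50×80 mm each, top at z 0.100). Picking the leaf block first.

Request:
jog_arm([
  {"tx": 0,"ty": 0,"tz": 0,"ax": 0,"ay": 0,"az": -0.178,"claw": 0.085},
  {"tx": -0.02,"ty": 0.03,"tz": 0.02,"ax": 0,"ay": 0,"az": 0,"claw": 0.085},
  {"tx": -0.023,"ty": 0.0355,"tz": 0.03,"ax": 0,"ay": 0,"az": 0,"claw": 0.085},
  {"tx": 0,"ty": 0,"tz": 0.05,"ax": 0,"ay": 0,"az": 0,"claw": 0.085},
  {"tx": 0,"ty": 0,"tz": 0.05,"ax": 0,"ay": 0,"az": 0,"claw": 0.085},
  {"tx": 0,"ty": 0,"tz": 0.04,"ax": 0,"ay": 0,"az": 0,"claw": 0.085},
  {"tx": 0,"ty": 0,"tz": 0.025,"ax": 0,"ay": 0,"az": 0,"claw": 0.085},
  {"tx": 0,"ty": 0,"tz": 0.012,"ax": 0,"ay": 0,"az": 0,"claw": 0.085},
  {"tx": 0,"ty": 0,"tz": 0.006,"ax": 0,"ay": 0,"az": 0,"claw": 0.085},
  {"tx": 0,"ty": 0,"tz": 0,"ax": 0,"ay": 0,"az": 0,"claw": 0.085},
])

```text
time_s: 22.5
ee_pos: [0.528, -0.0424, 0.0857]
orientation: [0.011, 1.0, -0.002, 0.0]
wrist_force: [-1.0, 0.3, 0.5]
finger_gap: 0.0848
grip_force: 0.0
```

Request:
jog_arm([
  {"tx": 0,"ty": 0,"tz": 0,"ax": 0,"ay": 0,"az": 0,"claw": 0.06},
  {"tx": 0,"ty": 0,"tz": 0,"ax": 0,"ay": 0,"az": 0,"claw": 0.045},
  {"tx": 0,"ty": 0,"tz": 0,"ax": 0,"ay": 0,"az": 0,"claw": 0.04},
  {"tx": 0,"ty": 0,"tz": 0,"ax": 0,"ay": 0,"az": 0,"claw": 0.04},
  {"tx": 0,"ty": 0,"tz": 0,"ax": 0,"ay": 0,"az": 0,"claw": 0.04},
  {"tx": 0,"ty": 0,"tz": -0.01,"ax": 0,"ay": 0,"az": 0,"claw": 0.04},
  {"tx": 0,"ty": 0,"tz": -0.025,"ax": 0,"ay": 0,"az": 0,"claw": 0.04},
  {"tx": 0,"ty": 0,"tz": -0.04,"ax": 0,"ay": 0,"az": 0,"claw": 0.04},
  {"tx": 0,"ty": 0,"tz": -0.04,"ax": 0,"ay": 0,"az": 0,"claw": 0.04},
  {"tx": 0,"ty": 0,"tz": 0,"ax": 0,"ay": 0,"az": 0,"claw": 0.04},
], grip_force=40)

```text
time_s: 23.75
ee_pos: [0.5299, -0.0423, 0.2042]
orientation: [0.011, 1.0, -0.002, 0.003]
wrist_force: [0.6, 0.5, -1.0]
finger_gap: 0.0491
grip_force: 41.7
```

Request:
jog_arm([
  {"tx": 0,"ty": -0.02,"tz": 0,"ax": 0,"ay": 0,"az": -0.1,"claw": 0.04},
  {"tx": 0,"ty": -0.03,"tz": 0,"ax": 0,"ay": 0,"az": -0.1,"claw": 0.04},
  {"tx": 0.0045,"ty": -0.036,"tz": 0,"ax": 0,"ay": 0,"az": 0,"claw": 0.04},
  {"tx": 0.005,"ty": -0.04,"tz": 0,"ax": 0,"ay": 0,"az": 0,"claw": 0.04},
  {"tx": 0.005,"ty": -0.04,"tz": 0,"ax": 0,"ay": 0,"az": 0,"claw": 0.04},
  {"tx": 0.005,"ty": -0.04,"tz": 0,"ax": 0,"ay": 0,"az": 0,"claw": 0.04},
  {"tx": 0.005,"ty": -0.04,"tz": 0,"ax": 0,"ay": 0,"az": 0,"claw": 0.04},
  {"tx": 0.005,"ty": -0.04,"tz": 0,"ax": 0,"ay": 0,"az": 0,"claw": 0.04},
  {"tx": 0.005,"ty": -0.035,"tz": 0,"ax": 0,"ay": 0,"az": 0,"claw": 0.04},
  {"tx": 0.003,"ty": -0.02,"tz": 0,"ax": 0,"ay": 0,"az": 0,"claw": 0.04},
  {"tx": 0,"ty": 0,"tz": 0,"ax": 0,"ay": 0,"az": 0,"claw": 0.04},
  {"tx": 0,"ty": 0,"tz": 0,"ax": 0,"ay": 0,"az": 0,"claw": 0.04},
])

```text
time_s: 25.25
ee_pos: [0.5443, -0.3832, 0.2009]
orientation: [-0.089, 0.996, -0.001, -0.001]
wrist_force: [0.1, 0.6, -1.7]
finger_gap: 0.049
grip_force: 41.7
```

```bash
python3 - <<'E'
from h import *
np.set_printoptions(precision=4,suppress=True)
s=bot.state();M=R.from_quat(s["orientation"]).as_matrix();print(s["time_s"],s["ee_pos"],"tool y deg",np.degrees(np.arctan2(M[1,1],M[0,1])),s["finger_gap"],s["q"])
C=np.array([.4953,-.3951,.03]);a=np.radians(10.2);x=np.array([np.cos(a),np.sin(a),0]);y=np.array([-x[1],x[0],0])
im,d=bot.grab_frame("wrist");c=cam("wrist")
pts=[C+i*.110*x+j*.0725*y for i,j in((1,1),(1,-1),(-1,-1),(-1,1))]
cv2.polylines(im,[proj("wrist",pts,c).round().astype(int)],True,(255,0,255),1)
cv2.imwrite("pics/p1.png",im)
E
```

```text
25.25 [ 0.5443 -0.3832  0.2009] tool y deg 100.25109043741037 0.04896122166227574 [-0.7796  0.4857  1.2741 -0.002   1.3816 -2.5289]
```

View pics/p1.png

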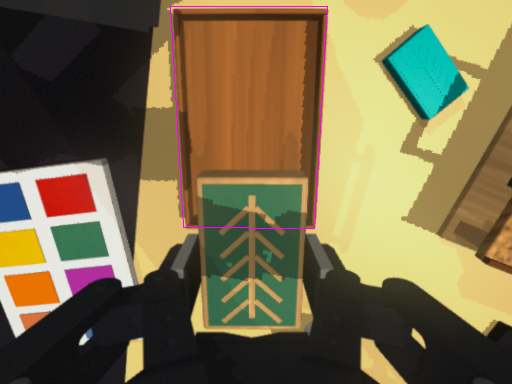

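Tray outline matches the picture (rim (173..327, 8)), leaf block held squarely. Lowering it in.

Request:
jog_arm([
  {"tx": -0.0017,"ty": -0.003,"tz": 0.03,"ax": 0,"ay": 0,"az": 0,"claw": 0.04},
  {"tx": 0,"ty": 0,"tz": 0.04,"ax": 0,"ay": 0,"az": 0,"claw": 0.04},
  {"tx": 0,"ty": 0,"tz": 0.04,"ax": 0,"ay": 0,"az": 0,"claw": 0.04},
  {"tx": 0,"ty": 0,"tz": 0.035,"ax": 0,"ay": 0,"az": 0,"claw": 0.04},
  {"tx": 0,"ty": 0,"tz": 0.025,"ax": 0,"ay": 0,"az": 0,"claw": 0.04},
  {"tx": 0,"ty": 0,"tz": 0.014,"ax": 0,"ay": 0,"az": 0,"claw": 0.04},
  {"tx": 0,"ty": 0,"tz": 0.006,"ax": 0,"ay": 0,"az": 0,"claw": 0.04},
  {"tx": 0,"ty": 0,"tz": 0,"ax": 0,"ay": 0,"az": 0,"claw": 0.04},
  {"tx": 0,"ty": 0,"tz": 0,"ax": 0,"ay": 0,"az": 0,"claw": 0.04},
])

```text
time_s: 26.42
ee_pos: [0.5471, -0.3884, 0.0126]
orientation: [-0.089, 0.996, -0.002, 0.0]
wrist_force: [0.2, 0.4, -0.6]
finger_gap: 0.0484
grip_force: 41.7
```

Request:
jog_arm([
  {"tx": 0,"ty": 0,"tz": 0.0015,"ax": 0,"ay": 0,"az": 0,"claw": 0.04},
  {"tx": 0,"ty": 0,"tz": 0.0015,"ax": 0,"ay": 0,"az": 0,"claw": 0.04},
  {"tx": 0,"ty": 0,"tz": 0,"ax": 0,"ay": 0,"az": 0,"claw": 0.04},
])

```text
time_s: 26.8
ee_pos: [0.5467, -0.3883, 0.0094]
orientation: [-0.089, 0.996, -0.002, -0.0]
wrist_force: [-0.9, 0.9, 5.5]
finger_gap: 0.0489
grip_force: 42.3
```

Request:
jog_arm([
  {"tx": 0,"ty": 0,"tz": 0,"ax": 0,"ay": 0,"az": 0,"claw": 0.06},
  {"tx": 0,"ty": 0,"tz": 0,"ax": 0,"ay": 0,"az": 0,"claw": 0.065},
  {"tx": 0,"ty": 0,"tz": -0.02,"ax": 0,"ay": 0,"az": 0,"claw": 0.065},
  {"tx": 0,"ty": 0,"tz": -0.05,"ax": 0,"ay": 0,"az": 0,"claw": 0.065},
  {"tx": 0,"ty": 0,"tz": -0.05,"ax": 0,"ay": 0,"az": 0,"claw": 0.085},
  {"tx": 0,"ty": 0,"tz": -0.05,"ax": 0,"ay": 0,"az": 0.15,"claw": 0.085},
  {"tx": 0,"ty": 0,"tz": -0.04,"ax": 0,"ay": 0,"az": 0.16,"claw": 0.085},
  {"tx": 0,"ty": 0,"tz": 0,"ax": 0,"ay": 0,"az": 0.16,"claw": 0.085},
  {"tx": 0,"ty": 0,"tz": 0,"ax": 0,"ay": 0,"az": 0.16,"claw": 0.085},
  {"tx": 0.033,"ty": 0.031,"tz": 0,"ax": 0,"ay": 0,"az": 0,"claw": 0.085},
  {"tx": 0.033,"ty": 0.03,"tz": 0,"ax": 0,"ay": 0,"az": 0,"claw": 0.085},
  {"tx": 0.033,"ty": 0.03,"tz": 0,"ax": 0,"ay": 0,"az": 0,"claw": 0.085},
  {"tx": 0.033,"ty": 0.03,"tz": 0,"ax": 0,"ay": 0,"az": 0,"claw": 0.085},
  {"tx": 0.033,"ty": 0.03,"tz": 0,"ax": 0,"ay": 0,"az": 0,"claw": 0.085},
  {"tx": 0.033,"ty": 0.03,"tz": 0,"ax": 0,"ay": 0,"az": 0,"claw": 0.085},
  {"tx": 0.033,"ty": 0.03,"tz": 0,"ax": 0,"ay": 0,"az": 0,"claw": 0.085},
  {"tx": 0.032,"ty": 0.03,"tz": 0,"ax": 0,"ay": 0,"az": 0,"claw": 0.085},
  {"tx": 0.03,"ty": 0.03,"tz": 0,"ax": 0,"ay": 0,"az": 0,"claw": 0.085},
  {"tx": 0,"ty": 0,"tz": 0,"ax": 0,"ay": 0,"az": 0,"claw": 0.085},
  {"tx": 0,"ty": 0,"tz": 0,"ax": 0,"ay": 0,"az": 0,"claw": 0.085},
])

```text
time_s: 29.3
ee_pos: [0.4019, -0.0159, 0.2183]
orientation: [0.224, 0.975, -0.002, 0.001]
wrist_force: [0.1, -0.4, -0.1]
finger_gap: 0.0847
grip_force: 0.0
```

```bash
python3 - <<'E'
from h import *
s=bot.state();M=R.from_quat(s["orientation"]).as_matrix();print(s["time_s"],s["ee_pos"],"deg",np.degrees(np.arctan2(M[1,1],M[0,1])),s["q"])
print("tool delta",M.T@(np.array([.4015,-.0165,.085])-s["ee_pos"]))
import w4; w4.run("wrist")
E
```

```text
29.3 [ 0.40186277 -0.01592568  0.21834079] deg 64.1581087399209 [-0.31565234 -0.00566604  1.87692672 -0.00350823  1.26757287 -1.43438434]
tool delta [ 0.00050117 -0.00028233  0.13334128]
29.3 [ 0.4019 -0.0159  0.2183] [-0.3157 -0.0057  1.8769 -0.0035  1.2676 -1.4344]
wrist 4846 hue 23.0 [ 0.4005 -0.0157] [0.0497 0.0799] -26.08722 z 0.1001947874370116
```

Request:
jog_arm([
  {"tx": 0.001,"ty": 0,"tz": 0.04,"ax": 0,"ay": 0,"az": 0,"claw": 0.085},
  {"tx": 0,"ty": 0,"tz": 0.045,"ax": 0,"ay": 0,"az": 0,"claw": 0.085},
  {"tx": 0,"ty": 0,"tz": 0.03,"ax": 0,"ay": 0,"az": 0,"claw": 0.085},
  {"tx": 0,"ty": 0,"tz": 0.013,"ax": 0,"ay": 0,"az": 0,"claw": 0.085},
  {"tx": 0,"ty": 0,"tz": 0.005,"ax": 0,"ay": 0,"az": 0,"claw": 0.085},
  {"tx": 0,"ty": 0,"tz": 0,"ax": 0,"ay": 0,"az": 0,"claw": 0.085},
  {"tx": 0,"ty": 0,"tz": 0,"ax": 0,"ay": 0,"az": 0,"claw": 0.06},
  {"tx": 0,"ty": 0,"tz": 0,"ax": 0,"ay": 0,"az": 0,"claw": 0.045},
  {"tx": 0,"ty": 0,"tz": 0,"ax": 0,"ay": 0,"az": 0,"claw": 0.04},
  {"tx": 0,"ty": 0,"tz": 0,"ax": 0,"ay": 0,"az": 0,"claw": 0.04},
  {"tx": 0,"ty": 0,"tz": 0,"ax": 0,"ay": 0,"az": 0,"claw": 0.04},
], grip_force=40)

```text
time_s: 30.72
ee_pos: [0.4009, -0.0157, 0.0852]
orientation: [0.224, 0.975, -0.002, 0.001]
wrist_force: [-1.6, 0.4, 6.0]
finger_gap: 0.049
grip_force: 41.2
```

Request:
jog_arm([
  {"tx": 0,"ty": 0,"tz": -0.01,"ax": 0,"ay": 0,"az": 0,"claw": 0.04},
  {"tx": 0,"ty": 0,"tz": -0.03,"ax": 0,"ay": 0,"az": 0,"claw": 0.04},
  {"tx": 0,"ty": 0,"tz": -0.04,"ax": 0,"ay": 0,"az": 0,"claw": 0.04},
  {"tx": 0,"ty": 0,"tz": -0.04,"ax": 0,"ay": 0,"az": -0.1,"claw": 0.04},
  {"tx": 0,"ty": 0,"tz": 0,"ax": 0,"ay": 0,"az": -0.17,"claw": 0.04},
  {"tx": 0,"ty": 0,"tz": 0,"ax": 0,"ay": 0,"az": -0.18,"claw": 0.04},
  {"tx": 0,"ty": 0,"tz": 0,"ax": 0,"ay": 0,"az": -0.18,"claw": 0.04},
  {"tx": 0.002,"ty": -0.03,"tz": 0,"ax": 0,"ay": 0,"az": 0,"claw": 0.04},
  {"tx": 0.003,"ty": -0.04,"tz": 0,"ax": 0,"ay": 0,"az": 0,"claw": 0.04},
  {"tx": 0.003,"ty": -0.04,"tz": 0,"ax": 0,"ay": 0,"az": 0,"claw": 0.04},
  {"tx": 0.003,"ty": -0.04,"tz": 0,"ax": 0,"ay": 0,"az": 0,"claw": 0.04},
  {"tx": 0.003,"ty": -0.04,"tz": 0,"ax": 0,"ay": 0,"az": 0,"claw": 0.04},
  {"tx": 0.003,"ty": -0.04,"tz": 0,"ax": 0,"ay": 0,"az": 0,"claw": 0.04},
  {"tx": 0.003,"ty": -0.04,"tz": 0,"ax": 0,"ay": 0,"az": 0,"claw": 0.04},
  {"tx": 0.003,"ty": -0.04,"tz": 0,"ax": 0,"ay": 0,"az": 0,"claw": 0.04},
  {"tx": 0.002,"ty": -0.04,"tz": 0,"ax": 0,"ay": 0,"az": 0,"claw": 0.04},
  {"tx": 0.001,"ty": -0.03,"tz": 0,"ax": 0,"ay": 0,"az": 0,"claw": 0.04},
  {"tx": 0,"ty": -0.01,"tz": 0,"ax": 0,"ay": 0,"az": 0,"claw": 0.04},
  {"tx": 0,"ty": 0,"tz": 0,"ax": 0,"ay": 0,"az": 0,"claw": 0.04},
])

```text
time_s: 33.1
ee_pos: [0.4438, -0.4033, 0.2053]
orientation: [-0.089, 0.996, -0.001, -0.001]
wrist_force: [-0.0, 0.4, -1.1]
finger_gap: 0.0488
grip_force: 42.0
```

```bash
python3 - <<'E'
from h import *
s=bot.state();M=R.from_quat(s["orientation"]).as_matrix();print(s["time_s"],s["ee_pos"],"deg",np.degrees(np.arctan2(M[1,1],M[0,1])),s["finger_gap"],s["q"])
print("tool delta",M.T@(np.array([.4441,-.4043,.0115])-s["ee_pos"]))
n="top";im,d=bot.grab_frame(n);c=cam(n);v,u=np.mgrid[:384,:512]
P=atdepth(n,np.c_[u.ravel(),v.ravel()],d,c).reshape(384,512,3)
hsv=cv2.cvtColor(im,cv2.COLOR_BGR2HSV)
m=(hsv[...,0]>35)&(hsv[...,0]<95)&(hsv[...,1]>60)&(P[...,1]<-.3)&(P[...,0]>.4)&(P[...,0]<.65)&(P[...,2]<.04)
print("leaf in tray",m.sum(),P[m].mean(0) if m.any() else "", P[m].std(0))
E
```

```text
33.1 [ 0.44377825 -0.40329487  0.20533724] deg 100.18456943917911 0.04880420145382428 [-9.22283310e-01  3.64299673e-01  1.45095952e+00 -2.05853076e-03
  1.32522847e+00 -2.67033336e+00]
tool delta [-0.00038671 -0.00067966  0.19383853]
leaf in tray 204 [ 0.56177003 -0.41758772  0.02204232] [0.04074419 0.0654634  0.00388441]
```

Request:
jog_arm([
  {"tx": 0,"ty": -0.001,"tz": 0.03,"ax": 0,"ay": 0,"az": 0,"claw": 0.04},
  {"tx": 0,"ty": 0,"tz": 0.045,"ax": 0,"ay": 0,"az": 0,"claw": 0.04},
  {"tx": 0,"ty": 0,"tz": 0.04,"ax": 0,"ay": 0,"az": 0,"claw": 0.04},
  {"tx": 0,"ty": 0,"tz": 0.035,"ax": 0,"ay": 0,"az": 0,"claw": 0.04},
  {"tx": 0,"ty": 0,"tz": 0.025,"ax": 0,"ay": 0,"az": 0,"claw": 0.04},
  {"tx": 0,"ty": 0,"tz": 0.014,"ax": 0,"ay": 0,"az": 0,"claw": 0.04},
  {"tx": 0,"ty": 0,"tz": 0.005,"ax": 0,"ay": 0,"az": 0,"claw": 0.04},
  {"tx": 0,"ty": 0,"tz": 0.001,"ax": 0,"ay": 0,"az": 0,"claw": 0.04},
  {"tx": 0,"ty": 0,"tz": 0,"ax": 0,"ay": 0,"az": 0,"claw": 0.04},
  {"tx": 0,"ty": 0,"tz": 0,"ax": 0,"ay": 0,"az": 0,"claw": 0.04},
])

```text
time_s: 34.4
ee_pos: [0.4443, -0.4057, 0.0112]
orientation: [-0.089, 0.996, -0.002, -0.0]
wrist_force: [0.1, 0.3, -0.5]
finger_gap: 0.0492
grip_force: 42.0
```

Request:
jog_arm([
  {"tx": 0,"ty": 0,"tz": 0.001,"ax": 0,"ay": 0,"az": 0,"claw": 0.04},
  {"tx": 0,"ty": 0,"tz": 0.001,"ax": 0,"ay": 0,"az": 0,"claw": 0.04},
  {"tx": 0,"ty": 0,"tz": 0,"ax": 0,"ay": 0,"az": 0,"claw": 0.04},
  {"tx": 0,"ty": 0,"tz": 0,"ax": 0,"ay": 0,"az": 0,"claw": 0.06},
  {"tx": 0,"ty": 0,"tz": 0,"ax": 0,"ay": 0,"az": 0,"claw": 0.065},
  {"tx": 0,"ty": 0,"tz": -0.015,"ax": 0,"ay": 0,"az": 0,"claw": 0.065},
  {"tx": 0,"ty": 0,"tz": -0.04,"ax": 0,"ay": 0,"az": 0,"claw": 0.065},
  {"tx": 0,"ty": 0,"tz": -0.05,"ax": 0,"ay": 0,"az": 0,"claw": 0.065},
  {"tx": 0,"ty": 0,"tz": -0.05,"ax": 0,"ay": 0,"az": 0,"claw": 0.085},
  {"tx": 0,"ty": 0.02,"tz": -0.05,"ax": 0,"ay": 0,"az": 0,"claw": 0.085},
  {"tx": 0,"ty": 0.04,"tz": -0.02,"ax": 0,"ay": 0,"az": 0,"claw": 0.085},
  {"tx": 0,"ty": 0.05,"tz": 0,"ax": 0,"ay": 0,"az": 0,"claw": 0.085},
  {"tx": 0,"ty": 0.05,"tz": 0,"ax": 0,"ay": 0,"az": 0,"claw": 0.085},
  {"tx": 0,"ty": 0.05,"tz": 0,"ax": 0,"ay": 0,"az": 0,"claw": 0.085},
  {"tx": 0,"ty": 0.02,"tz": 0,"ax": 0,"ay": 0,"az": 0,"claw": 0.085},
  {"tx": 0,"ty": 0,"tz": 0,"ax": 0,"ay": 0,"az": 0,"claw": 0.085},
  {"tx": 0,"ty": 0,"tz": 0,"ax": 0,"ay": 0,"az": 0,"claw": 0.085},
])

```text
time_s: 36.52
ee_pos: [0.404, -0.1795, 0.2332]
orientation: [-0.089, 0.996, -0.002, -0.0]
wrist_force: [-0.5, 0.4, 0.2]
finger_gap: 0.0855
grip_force: 0.0
```

```bash
python3 - <<'E'
from h import *
a=bot.grab_frame("top")[0][120:280,165:465];b=bot.grab_frame("side")[0][120:345,180:400]
cv2.imwrite("pics/f.png",np.hstack([cv2.resize(a,(500,267)),cv2.resize(b,(261,267))]));print(bot.state()["ee_pos"],bot.state()["time_s"])
E
```

```text
[ 0.40376274 -0.17954894  0.232783  ] 36.625
```

View pics/f.png

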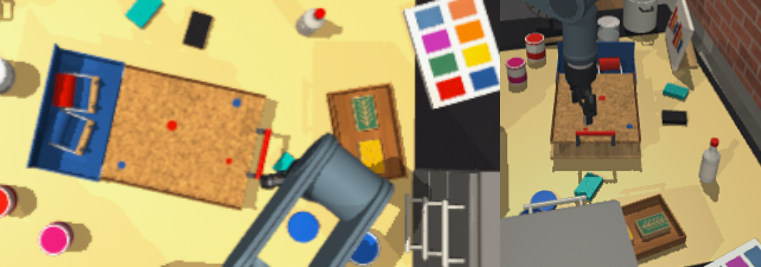

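Both blocks lie flat in the tray, leaf at (366,112) and wave at (371,153). The board is level and both rollers are in the trough at (68,90) and (75,130). Handing in.

```bash
python3 -c "
from plant import bot
print(bot.job_done())"
```

```text
the job is handed in; nothing more can be done
None
```

The job is handed in at about 37 s of the 72 s allowed: both rollers rolled off into the trough at a tilt of about 0.36 rad, the board was eased back down level, and both print blocks lie flat, patterned face up and side by side in the tray; no verdict came back.

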